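# Hold the score clip open on the score board

### The arm

A 6-joint arm with a two-finger parallel gripper is mounted at the origin on the work surface. World frame = base frame: x ahead of the robot, y to its left, z up, the work surface at z = 0. Lengths are in m, angles in rad, forces in N, time in s.
With the tool pointing down it reaches from about 0.35 to 0.775 m from the base axis. Payload 5.5 kg.
Tool frame: the origin (TCP) lies at the very end of the fingers, on their centre line; the grasp point (between the pads) lies 19 mm behind it; z points along the fingers, y is the line along which they close (so a half turn about z gives the same grasp; the last joint's range is limited). The gripper opens to 85 mm and grips with 20 to 120 N. Pads are 22 mm wide; open, the fingers measure 114 mm over their backs; the gripper's body (76 mm by 85 mm) begins 54 mm behind the grasp point. The pads swing forward as they close: fully open they stand 13 mm farther back than shut.
Start: joints at [-1.291, 0.313, 0.046, 1.304, 0, 1.431], TCP at [0.234, -0.525, 0.231] pointing down, gripper open.
Joint ranges: [-2.76, 2.76], [-0.86, 1.69], [-1.03, 1.26], [-2.2, 2.34], [-1.47, 1.5], [-3.14, 3.14]. Speed limits (rad/s): [2.57, 2.57, 3.14, 3.14, 3.14, 3.14].

### API

Orientations are given as a unit quaternion [w, x, y, z].
In Python, from workcell import get_state, read_camera, hand_in gives the robot as it stands.
- The arm moves only by the tool send_rows, never from a script. Its argument "increments" is a list of rows, each an object of numbers: "dx", "dy", "dz": the shift along the world's x, y, z in units of 25 mm (1.0 is 25 mm); "roll": the turn about the world's z in units of 8 degrees (1.0 is 8 degrees); "claw": the opening, from -1 (shut) to 1 (fully open). In form: [{"dx": .., "dy": .., "dz": .., "roll": .., "claw": ..}, ...]. A call has exactly 5 rows; each row is the pose to reach, as a shift and turn from the pose commanded when the call began; what a row does not reach only later rows make up. A row lasts 1/8 s, in which the tool goes at most 62.5 mm and 10.7 degrees, less where a joint would pass 70% of its speed; a pose out of reach is approached as far as the arm can. A call with a gripper value outside its range is refused whole. The fingers move at their own pace and stop on an object; "grip_force" is the grip in N (left out, the last holds). Time passes only in rows, so rows that repeat a pose let the fingers close, or fill a call up. It gives the time, the measured TCP pose, the force, the opening and the grip force at its end, in the units of the state.
- get_state(): the state, without advancing time (a new reading comes with each control period).
- read_camera(name): name is "side" or "top" or "wrist"; returns a dict with "image" (480x640x3 uint8, blue, green, red), "fx", "fy", "cx", "cy" (pixels), "dist_coeffs" ([k1, k2, p1, p2, k3] as OpenCV has them; the pictures are not rectified), "world_to_cam" (4x4, takes a point from world to camera coordinates). Camera axes: x right, y up, looking along -z (the intrinsics and any distortion apply to the point x, -y, -z); pixel columns grow to the right and rows downward; lengths in m; the calibration is good to about 2 mm. A picture is of the moment at which its call begins. There is no depth.
- hand_in(): hands the job in; it is judged then, once.
The state is a dict: "clock": time; "joint_pos": joint angles; "qvel": joint speeds; "tau": joint torques, N m; "tcp_pos": TCP position; "orientation": TCP orientation; "wrist_force": force on the tool from outside, world axes, zero at the start; "ft_torque": the same for the moment, N m; "finger_gap": finger opening in m; "grip_force": force on a finger pad.
Only numpy, scipy, OpenCV 4.12 (cv2) and the standard library are available. Lean on these libraries where they do the work, as an engineer would, in place of code of your own. Each camera call takes 0.05 s, during which the arm holds its last target. There are 200 camera calls.

### The job

First push the standing score board along the counter, without lifting it, until its foot is square and flush in the corner of the wooden fence. Then pick up the sprung clip by squeezing its handles fully so that its jaws spread wide, bring the open jaws around the board's overhanging free end with one jaw on each side, touching neither the board nor the fence, and finish while still holding the clip there gaping and clear of the counter, so that I can slip a new score sheet in. Leave the cue chalk, the deck of cards and the mug where they are.

Things in the scene. Friction and masses are not known exactly. Their poses are not given: they have to be found in the camera images.
- fence: Fixed L-shaped dark wooden fence, 40 mm high, rails 18 mm thick. Origin: the inner corner, on the counter. The back rail's inner face is at x = 0 (y = -120 to +18 mm), the side stop's at y = 0 (x = -85 to 0 mm); the inside of the corner is -x, -y. At yaw 0 its x points away from the robot, its y to the robot's left.
- board: Loose score board, about 0.25 kg: light wooden foot 56 (x) by 130 (y) by 22 mm high, with an upright stiff brown panel: x = 4 to 12, y = -110 to +65, z = 13 to 68 mm, white sheet on its front. Its -y end, overhanging the foot by 45 mm, is the free end. Origin: centre of the foot's underside. Flush in the corner, its axes match the fence's and its origin is at (-28, -65, 0) mm in the fence's frame.
- board_edge (a point): On the panel's free (overhanging) end edge, mid-thickness: at (8, -110, 45) mm in the board's frame. The board's axes.
- clip: Dark steel spring clip like a big clothes peg, 80 g, lying on its side, 36 mm high. This body is its +y half. Origin: on the hinge axis (z, upright), at the underside. Shut, x is the clip's midline: jaws end at x = 56 mm; handles run back to x = -59 mm, flaring outwards; over their outsides 57 mm at x = -38 mm (a good grip, closing along y), 65 mm at the rear end.
- clip_jaw (a joint): Opening angle between the clip's halves: 0 shut, 0.526 rad fully open at a stop. A spring shuts it, 0.12 N m when shut to 0.32 N m fully open (8 N on each handle 38 mm behind the hinge). Squeezed in the middle, each half turns 0.263 rad; fully open the handles' outer faces are parallel, 36 mm apart, from 3 to 59 mm behind the hinge.
- clip_tip_a (a point): Inner side of the tip of the clip's +y jaw, at (54, 1, 18) mm in the clip's frame. Fully open, the jaw tips lie 53 mm ahead of the hinge, about 27 mm apart inside and 38 mm over their outsides, evenly either side of the midline.
- clip_tip_b (a point): Inner side of the tip of the other (-y) jaw; touches the first when shut.
- chalk: Cue chalk, 24 mm paper-sided block 25 mm high with a blue top. Origin: centre of its underside. To be left alone.
- deck: Boxed deck of cards lying flat, 63 x 89 x 18 mm. Origin: centre of its underside. To be left alone.
- mug: White mug, 82 mm across, 95 mm high. Origin: centre of its underside. To be left alone.
Things that resemble listed ones, but are neither listed nor needed, are in the scene too. Several things look just like the clip: the one meant starts nearest to the robot's base.

How it is judged:
On the way, in this order (a step that is already met when the one before it is completed fails the run):
1. the board stands square and flush in the fence corner (x of board in the frame of fence above -0.031 m and y of board in the frame of fence above -0.068 m and angle between the y axis of board and the y axis of fence, either way round below 0.03 rad and angle between board's own z axis and vertical below 0.05 rad), for 0.2 s.
2. the clip is squeezed open in the fingers and lifted off the counter (value of joint clip_jaw above 0.42 rad and contact force between the fingers and clip above 4 N and height (world z) of clip above 0.012 m), for 0.2 s.
At the end, for the whole second after the job is handed in: Ends holding: fingers squeeze the clip (over 4 N) 0.42+ rad open, level within 0.3, 12+ mm up, touching neither board nor fence (0.5 N), tips at panel height either side, 3+ mm off its faces, 7+ mm past its free edge; foot within 3 mm of both rails, square within 0.03 rad, upright within 0.05 (all of step 1 and all of step 2 and x of clip_tip_a in the frame of board below 0.001 m and x of clip_tip_b in the frame of board above 0.015 m and y of each of clip_tip_a, clip_tip_b in the frame of board above -0.103 m and height (world z) of clip_tip_a between 0.02 and 0.065 m and height (world z) of clip_tip_b between 0.02 and 0.065 m and angle between clip's own z axis and vertical below 0.3 rad and contact force between clip and board below 0.5 N and contact force between clip and fence below 0.5 N); the arm keeps its last pose, push and grip.
It fails at once if the cue chalk was moved by more than 30 mm (distance of chalk from where it was at the start of the episode above 0.03 m).
It fails at once if the deck of cards was moved by more than 30 mm (distance of deck from where it was at the start of the episode above 0.03 m).
It fails at once if the mug was moved by more than 30 mm (distance of mug from where it was at the start of the episode above 0.03 m).
It fails at once if the board was lifted off the counter (height (world z) of board above 0.02 m).
It fails at once if the board was tipped over (angle between board's own z axis and vertical above 0.5 rad).
It also fails if it takes over 69 s, if anything falls off the work surface, if the arm or the gripper's body presses on something with over 40 N, if the wrist force passes 120 N, or if a joint passes its speed limit or range.

## Working session

There is one attempt and no reset: what is moved stays moved. The work goes in short steps, Python scripts to look and compute and a tool call to move; the robot and the scene stay as the last step left them, time stands still between calls to the robot, and variables do not carry over. Pictures are saved under pics/ and viewed, at most 10 in all, crops included, and the job is handed in when it is done.

Besides the shell and the picture viewer there is one more tool, called after "Request:" as name(argument=value, ...) on one line, values as JSON. send_rows: Moves the arm, as the interface text tells. Its arguments: {"type":"object","properties":{"increments":{"type":"array","items":{"type":"object","properties":{"dx":{"type":"number"},"dy":{"type":"number"},"dz":{"type":"number"},"roll":{"type":"number"},"claw":{"type":"number"}}}},"grip_force":{"type":"number"}},"required":["increments"]}

```bash
mkdir -p pics; ls
cat > h.py <<'E'
import numpy as np, cv2, pickle
from workcell import get_state, read_camera, hand_in
def shot(name, tag):
    c=read_camera(name); pickle.dump(c,open(f'pics/{tag}.pkl','wb')); cv2.imwrite(f'pics/{tag}.png',c['image']); return c
def load(tag): return pickle.load(open(f'pics/{tag}.pkl','rb'))
def KD(c): return np.array([[c['fx'],0,c['cx']],[0,c['fy'],c['cy']],[0,0,1.]]), np.array(c['dist_coeffs'],float)
def rays(c,uv):
    K,D=KD(c); T=np.array(c['world_to_cam']); R,t=T[:3,:3],T[:3,3]
    n=cv2.undistortPoints(np.array(uv,float).reshape(-1,1,2),K,D).reshape(-1,2)
    d=np.c_[n[:,0],-n[:,1],-np.ones(len(n))]@R
    return -R.T@t, d/np.linalg.norm(d,axis=1)[:,None]
def plane(c,uv,z):
    o,d=rays(c,uv); return o+d*((z-o[2])/d[:,2])[:,None]
def tri(cs,uvs):
    A=np.zeros((3,3));b=np.zeros(3)
    for c,uv in zip(cs,uvs):
        o,d=rays(c,[uv]); P=np.eye(3)-np.outer(d[0],d[0]); A+=P;b+=P@o
    return np.linalg.solve(A,b)
def proj(c,P):
    K,D=KD(c); T=np.array(c['world_to_cam']); p=np.array(P,float).reshape(-1,3)@T[:3,:3].T+T[:3,3]
    return cv2.projectPoints(p*[1,-1,-1],np.zeros(3),np.zeros(3),K,D)[0].reshape(-1,2)
E
python3 - <<'E'
from h import *
a=shot('top','top0');b=shot('side','side0');shot('wrist','wrist0')
s=get_state();print({k:np.round(v,3).tolist() for k,v in s.items()})
for c in (a,b): print(rays(c,[[320,240]]))
E
```

```text
pics
{'clock': 0.15, 'joint_pos': [-1.291, 0.314, 0.045, 1.304, 0.0, 1.431], 'qvel': [-0.0, -0.003, 0.003, 0.002, 0.001, -0.0], 'tau': [0.002, -48.107, 29.881, 0.014, -0.0, 0.0], 'tcp_pos': [0.234, -0.525, 0.231], 'orientation': [-0.001, 0.978, 0.208, -0.0], 'wrist_force': [-0.344, -0.374, 0.446], 'ft_torque': [0.04, 0.011, -0.029], 'grip_force': 0.0, 'finger_gap': 0.086}
(array([ 0.39708591, -0.00519795,  1.38326713]), array([[ 0.0929093 ,  0.0038132 , -0.99566727]]))
(array([ 0.31070412, -1.06363463,  0.70344001]), array([[ 0.18541045,  0.83542188, -0.51739081]]))
```

View pics/top0.png

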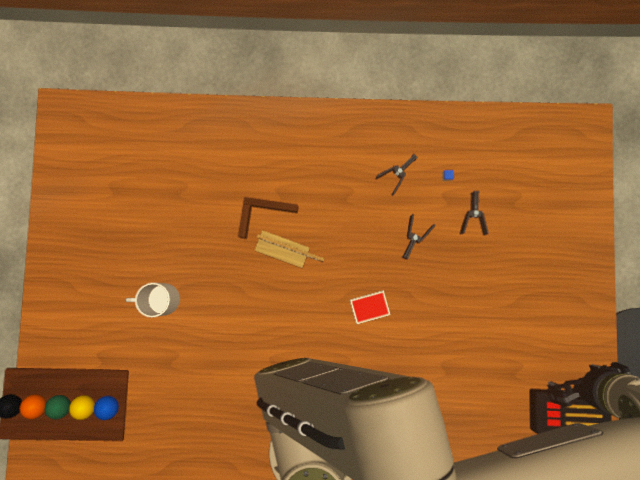

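View pics/side0.png

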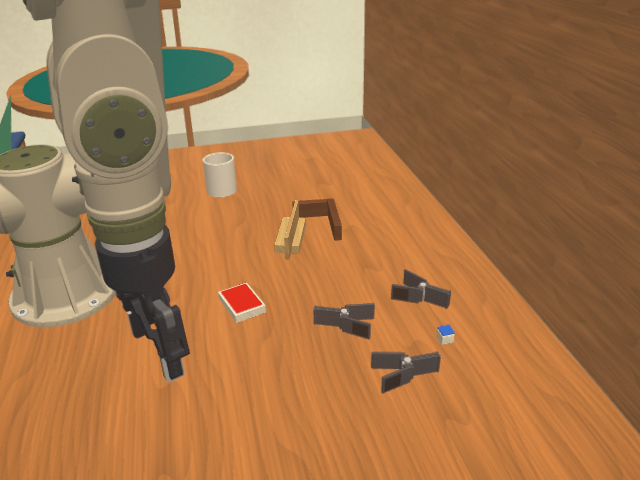

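The top view shows three clip candidates at pixels A (398,172), B (415,238) and C (475,213). B is the lowest in the image, so it looks nearest to the base. The fence corner is near (248,203), the board foot is near (285,249) with its free end at (323,260), the chalk is at (448,175), the deck at (370,307) and the mug at (157,300). The side view agrees: B at (345,318), board at (292,230), fence at (320,215). Next I'll check B in one close crop and measure.

Run:
```python
from h import *
a=load('top0')
for n,uv in dict(A=(400,172),B=(415,238),C=(475,213),chalk=(448,175),deck=(370,307)).items():
    p=plane(a,[uv],.03)[0];print(n,p.round(3),np.hypot(*p[:2]).round(3))
im=a['image'];b=load('side0')['image']
x=cv2.resize(im[190:275,230:330],(800,680),interpolation=cv2.INTER_CUBIC)[:560]
t=cv2.resize(im[190:275,230:340],None,fx=4.5,fy=4.5,interpolation=cv2.INTER_CUBIC)
u=cv2.resize(im[205:265,395:445],None,fx=4.5,fy=4.5,interpolation=cv2.INTER_CUBIC)
s=cv2.resize(b[190:270,260:360],None,fx=4.2,fy=4.2,interpolation=cv2.INTER_CUBIC)[:210*2]
v=cv2.resize(b[295:345,305:385],None,fx=4.2,fy=4.2,interpolation=cv2.INTER_CUBIC)
o=np.zeros((600,800,3),np.uint8)
def put(g,y,x):
    h=min(g.shape[0],600-y);w=min(g.shape[1],800-x);o[y:y+h,x:x+w]=g[:h,:w]
t=cv2.resize(im[190:275,230:335],None,fx=4,fy=4,interpolation=cv2.INTER_CUBIC)
u=cv2.resize(im[205:265,395:445],None,fx=4,fy=4,interpolation=cv2.INTER_CUBIC)
s=cv2.resize(b[190:262,265:350],None,fx=4,fy=4,interpolation=cv2.INTER_CUBIC)
v=cv2.resize(b[295:345,305:385],None,fx=4,fy=4,interpolation=cv2.INTER_CUBIC)
put(t,0,0);put(u,345,0);put(s,0,430);put(v,345,430)
cv2.imwrite('pics/crop1.png',o)
```

```text
A [ 0.704 -0.199  0.03 ] 0.732
B [ 0.535 -0.24   0.03 ] 0.587
C [ 0.603 -0.39   0.03 ] 0.719
chalk [ 0.699 -0.322  0.03 ] 0.77
deck [ 0.359 -0.13   0.03 ] 0.381
```

View pics/crop1.png

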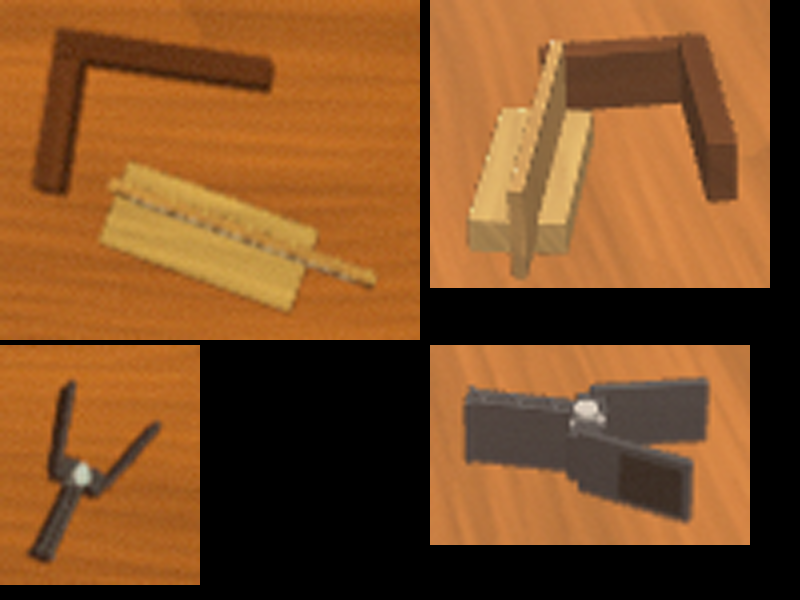

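The crop confirms that B is an intact, shut clip and the nearest at 0.587 m: hinge pin near (415.5,238.5), jaws pointing down-left to (405,258), handles up-right. The board's foot corners are clear, with the free end at about (323,259). Next come rough poses and the wrist camera mounting.

Run:
```python
from h import *
a=load('top0');b=load('side0');w=load('wrist0')
ct=lambda X,Y:((X+.5)/4-.5+230,(Y+.5)/4-.5+190)
cs=lambda X,Y:((X-430+.5)/4-.5+265,(Y+.5)/4-.5+190)
f=plane(a,[ct(128,162),ct(315,232),ct(290,308),ct(100,242)],.022);print('foot',f.round(4).tolist(),f.mean(0).round(4))
yv=(f[0]-f[1]+f[3]-f[2]);print('board yaw',np.degrees(np.arctan2(-yv[0],yv[1])))
p=plane(a,[ct(87,62),ct(66,185),ct(268,86)],.04);print('fence',p.round(4).tolist())
print('tri free top', tri([a,b],[ct(374,277),cs(517,190)]), 'tri fence end outer top',tri([a,b],[ct(272,62),cs(737,142)]))
T=np.linalg.inv(np.array(w['world_to_cam']));print('wcam',T.round(3).tolist(), w['fx'],w['cx'],w['cy'])
cu=lambda X,Y:((X+.5)/4-.5+395,(Y-345+.5)/4-.5+205)
cv=lambda X,Y:((X-430+.5)/4-.5+305,(Y-345+.5)/4-.5+295)
print('pin',tri([a,b],[cu(82,474),cv(587,410)]))
print('tip,h1,h2',plane(a,[cu(42,555),cu(70,383),cu(157,425)],.036).round(4).tolist())
```

```text
foot [[0.5451, 0.1497, 0.022], [0.5038, 0.029, 0.022], [0.455, 0.0434, 0.022], [0.4935, 0.1655, 0.022]] [0.4993 0.0969 0.022 ]
board yaw -18.202629217099542
fence [[0.606, 0.176, 0.04], [0.5275, 0.186, 0.04], [0.594, 0.0611, 0.04]]
tri free top [ 0.47279147 -0.00909384  0.06859393] tri fence end outer top [0.60989353 0.05901182 0.03999008]
wcam [[0.408, 0.873, 0.268, 0.302], [-0.913, 0.391, 0.118, -0.494], [-0.002, -0.293, 0.956, 0.373], [0.0, 0.0, 0.0, 1.0]] 379.3665244091591 320.2785877393862 234.00993178716314
pin [ 0.53686409 -0.2394426   0.03433863]
tip,h1,h2 [[0.4858, -0.215, 0.036], [0.5952, -0.231, 0.036], [0.57, -0.286, 0.036]]
```

Request:
send_rows(increments=[{"dx": 1.5, "dy": 2.0, "dz": 0, "roll": 1.2, "claw": -1}, {"dx": 2.5, "dy": 4.4, "dz": 0, "roll": 2.4, "claw": -1}, {"dx": 3.5, "dy": 6.7, "dz": 0, "roll": 3.6, "claw": -1}, {"dx": 4.4, "dy": 9.0, "dz": 0, "roll": 4.8, "claw": -1}, {"dx": 5.3, "dy": 11.2, "dz": 0, "roll": 6.0, "claw": -1}])

```text
clock: 0.78
tcp_pos: [0.3671, -0.2432, 0.2312]
orientation: [0.0, 0.807, 0.59, 0.0]
wrist_force: [1.1, 0.1, -0.3]
finger_gap: 0.0002
grip_force: 0.0
```

Request:
send_rows(increments=[{"dx": 0.8, "dy": 2.3, "dz": 0, "roll": 1.0, "claw": -1}, {"dx": 1.6, "dy": 4.6, "dz": 0, "roll": 1.4, "claw": -1}, {"dx": 2.4, "dy": 6.9, "dz": 0, "roll": 1.4, "claw": -1}, {"dx": 3.0, "dy": 9.2, "dz": 0, "roll": 1.4, "claw": -1}, {"dx": 3.3, "dy": 11.0, "dz": 0, "roll": 1.4, "claw": -1}])

```text
clock: 1.4
tcp_pos: [0.4495, 0.0322, 0.2312]
orientation: [0.0, 0.747, 0.665, 0.0]
wrist_force: [0.7, -0.5, 0.1]
finger_gap: 0.0003
grip_force: 0.0
```

Run:
```python
from h import *
shot('wrist','w1');shot('top','top1')
s=get_state();print({k:np.round(v,3).tolist() for k,v in s.items() if k in('clock','tcp_pos','orientation','finger_gap','joint_pos')})
```

```text
{'clock': 1.5, 'joint_pos': [-0.104, 0.073, -0.253, 1.245, 0.001, 1.578], 'tcp_pos': [0.449, 0.034, 0.231], 'orientation': [-0.001, 0.745, 0.667, 0.0], 'finger_gap': -0.0}
```

View pics/w1.png

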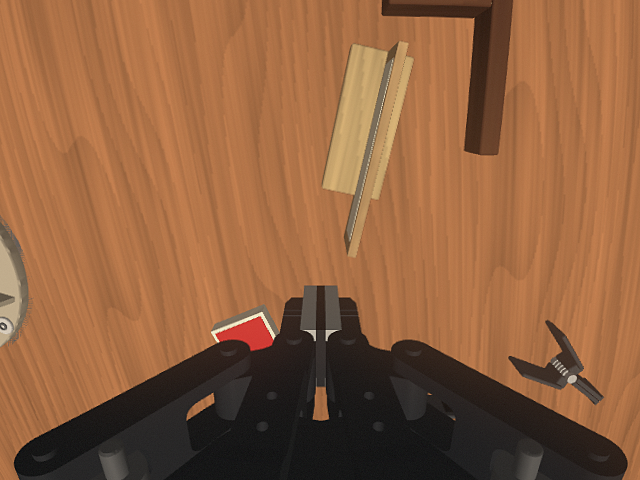

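The wrist view shows the foot with top corners at about (350,43), (323,189), (378,199) and (413,60), and the panel's free end at (350,255). The rail runs from (478,10) to (470,153) and the side stop's inner edge is near row 16. The clip is at (570,375). Next I'll fit the fence lines and the board from masks.

Run:
```python
from h import *
c=load('w1');im=c['image'];hsv=cv2.cvtColor(im,cv2.COLOR_BGR2HSV)
dark=((hsv[...,2]<125)).astype(np.uint8)
dark[:,:375]=0;dark[165:]=0;dark[:,520:]=0
rp=[(np.nonzero(dark[r,440:])[0][0]+440-.5,r) for r in range(35,145)]
sp=[(u,np.nonzero(dark[:30,u])[0][-1]+.5) for u in range(390,465)]
def line(uv,z):
    P=plane(c,uv,z)[:,:2].astype(np.float32); vx,vy,x0,y0=cv2.fitLine(P,cv2.DIST_HUBER,0,.01,.01).ravel(); n=np.array([-vy,vx]);return np.array([x0,y0]),np.array([vx,vy]),np.abs((P-[x0,y0])@n).max()
a,va,ea=line(rp,0.);b,vb,eb=line(sp,0.)
va*=np.sign(va[1]);vb*=np.sign(vb[0])
t=np.linalg.solve(np.c_[va,-vb],b-a);corner=a+t[0]*va
print('rail yaw',np.degrees(np.arctan2(-va[0],va[1])),ea,'stop yaw',np.degrees(np.arctan2(vb[1],vb[0])),eb,'corner',corner)
end=np.nonzero(dark[:,475:495].any(1))[0];print('rail end row',end[-1])
wood=cv2.inRange(hsv,(18,60,120),(32,180,255));wood[270:]=0
n,l,st,ce=cv2.connectedComponentsWithStats(wood);i=np.argsort(-st[1:,4])[:4]+1;print(st[i],ce[i])
q=[(350,43.5),(413,59.5),(378,199),(323,189)]
P=plane(c,q,.022);print(P.round(4).tolist(),np.linalg.norm(np.diff(P,axis=0),axis=1).round(4),P.mean(0).round(4))
y=P[0]-P[3]+P[1]-P[2];print('board yaw',np.degrees(np.arctan2(-y[0],y[1])))
print('free top end',plane(c,[(350,257)],.013).round(4),tri([load('w1'),load('side0')],[(413,59.5),((593-430+.5)/4-.5+265,(112+.5)/4-.5+190)]))
```

```text
rail yaw -6.540183 0.0006745834 stop yaw -6.6515427 0.00058637455 corner [0.60782784 0.18101695]
rail end row 154
[[ 323   44   65  150 5144]
 [ 371   56   42  143 1106]
 [   0  237   17   33  299]
 [ 353  173   14   48   71]] [[354.79821151 118.13277605]
 [392.10578662 126.05786618]
 [  5.34782609 257.77257525]
 [359.6056338  195.5915493 ]]
[[0.4907, 0.1663, 0.022], [0.5438, 0.1476, 0.022], [0.5039, 0.0277, 0.022], [0.4533, 0.0432, 0.022]] [0.0564 0.1264 0.0529] [0.4979 0.0962 0.022 ]
board yaw -17.659372775622
free top end [[ 0.4725 -0.0308  0.013 ]] [0.54435128 0.14770527 0.02131788]
```

Fence: corner at about (0.607, 0.179), yaw -6.6°. Board: origin at about (0.4985, 0.0965), yaw about -18°. It needs about +70 mm along the fence's x and +30 mm along its y. I'll descend in front of the foot, closed, and then push along the fence's x.

Request:
send_rows(increments=[{"dx": -0.75, "dy": 1.8, "dz": 0, "roll": 0, "claw": -1}, {"dx": -0.75, "dy": 2.8, "dz": -2.0, "roll": 0, "claw": -1}, {"dx": -0.75, "dy": 2.8, "dz": -4.5, "roll": 0, "claw": -1}, {"dx": -0.75, "dy": 2.8, "dz": -7.0, "roll": 0, "claw": -1}, {"dx": -0.75, "dy": 2.8, "dz": -8.76, "roll": 0, "claw": -1}])

```text
clock: 2.12
tcp_pos: [0.429, 0.0993, 0.0099]
orientation: [-0.001, 0.748, 0.664, -0.001]
wrist_force: [1.4, 0.5, -0.1]
finger_gap: -0.0
grip_force: 0.0
```

Request:
send_rows(increments=[{"dx": 0.4, "dy": -0.05, "dz": 0, "roll": 0, "claw": -1}, {"dx": 0.8, "dy": -0.1, "dz": 0, "roll": 0, "claw": -1}, {"dx": 1.2, "dy": -0.14, "dz": 0, "roll": 0, "claw": -1}, {"dx": 1.6, "dy": -0.19, "dz": 0, "roll": 0, "claw": -1}, {"dx": 2.0, "dy": -0.23, "dz": 0, "roll": 0, "claw": -1}])

```text
clock: 2.75
tcp_pos: [0.4811, 0.0941, 0.0134]
orientation: [0.0, 0.747, 0.664, 0.0]
wrist_force: [-6.5, 0.8, 6.9]
finger_gap: 0.0002
grip_force: 4.0
```

Run:
```python
from h import *
shot('wrist','w2');t=shot('top','top2');sd=shot('side','side2')
o=np.vstack([cv2.resize(load('w2')['image'][:300,200:560],(600,500))[:300],])
o=np.zeros((600,800,3),np.uint8)
o[:300,:400]=cv2.resize(load('w2')['image'],(400,300))
g=cv2.resize(t['image'][190:265,230:330],(400,300),interpolation=cv2.INTER_CUBIC);o[:300,400:]=g
g=cv2.resize(sd['image'][170:270,240:373],(400,300),interpolation=cv2.INTER_CUBIC);o[300:,:400]=g
cv2.imwrite('pics/m2.png',o)
```

```text
(no output)
```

View pics/m2.png

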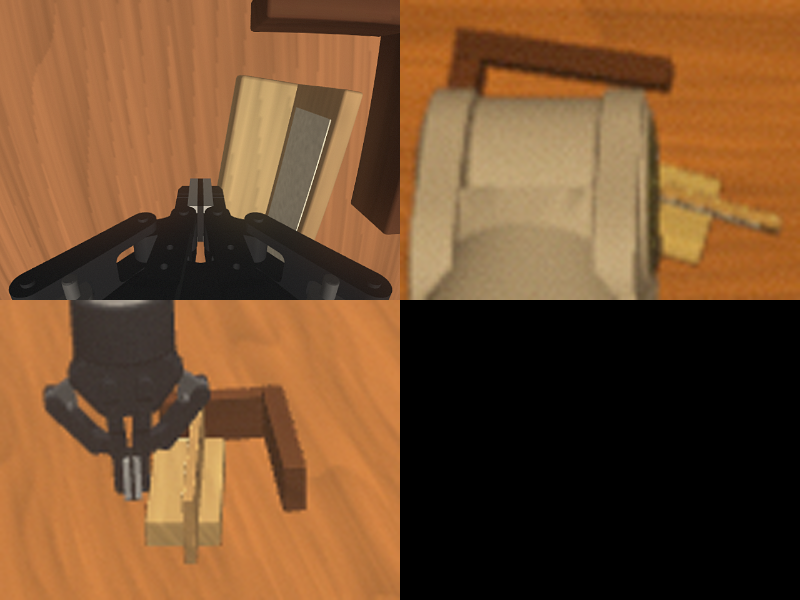

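The wide knuckles of the closed fingers reach over the panel's top edge: lower-left view near (195,390), and Fz is +7 N. I'll back off and turn the tool a quarter so the fingers stand side by side along the foot. That also gives a two-point push that squares the board up.

Request:
send_rows(increments=[{"dx": -1.0, "dy": 0.12, "dz": 0, "roll": 0, "claw": -1}, {"dx": -2.0, "dy": 0.23, "dz": 1, "roll": 1.3, "claw": -1}, {"dx": -2.4, "dy": 0.23, "dz": 3, "roll": 2.6, "claw": 0}, {"dx": -2.4, "dy": 0.23, "dz": 5, "roll": 3.9, "claw": 0}, {"dx": -2.4, "dy": 0.23, "dz": 5, "roll": 5.2, "claw": 0}])

```text
clock: 3.52
tcp_pos: [0.4241, 0.1002, 0.1418]
orientation: [0.004, 0.46, 0.888, 0.002]
wrist_force: [-0.3, -0.1, -0.4]
finger_gap: 0.0426
grip_force: 0.0
```

Request:
send_rows(increments=[{"dx": 0, "dy": 0, "dz": 0, "roll": 1.3, "claw": 0}, {"dx": 0, "dy": 0, "dz": 0, "roll": 2.6, "claw": 0}, {"dx": 0, "dy": 0, "dz": 0, "roll": 3.9, "claw": 0}, {"dx": 0, "dy": 0, "dz": 0, "roll": 5.2, "claw": 0}, {"dx": 0, "dy": 0, "dz": 0, "roll": 6.0, "claw": 0}])

```text
clock: 4.15
tcp_pos: [0.421, 0.0999, 0.1377]
orientation: [0.001, 0.06, 0.998, 0.0]
wrist_force: [0.0, -0.3, 0.5]
finger_gap: 0.0424
grip_force: 0.0
```

Run:
```python
from h import *
shot('wrist','w3');s=get_state();print({k:np.round(v,3).tolist() for k,v in s.items() if k in('clock','tcp_pos','orientation','finger_gap','joint_pos')})
```

```text
{'clock': 4.2, 'joint_pos': [0.047, 0.094, -0.468, 1.008, 0.0, 0.165], 'tcp_pos': [0.421, 0.1, 0.138], 'orientation': [0.001, 0.059, 0.998, 0.0], 'finger_gap': 0.043}
```

View pics/w3.png

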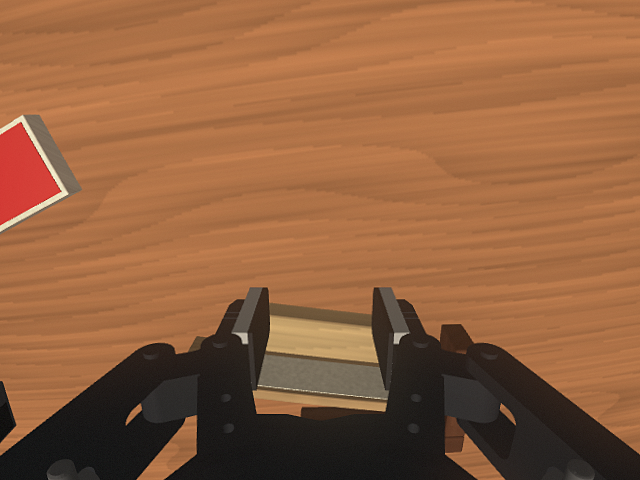

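The front edge of the foot appears between the fingers, from (265,303) to (375,320), about 7-8° off the tool's line. I'll go down and push along the fence's x.

Request:
send_rows(increments=[{"dx": 0, "dy": 0, "dz": -2.4, "roll": 0, "claw": 0}, {"dx": 0, "dy": 0, "dz": -4.6, "roll": 0, "claw": 0}, {"dx": 0, "dy": 0, "dz": -5.3, "roll": 0, "claw": 0}, {"dx": 0.6, "dy": -0.07, "dz": -5.3, "roll": 0, "claw": 0}, {"dx": 1.2, "dy": -0.14, "dz": -5.3, "roll": 0, "claw": 0}])

```text
clock: 4.82
tcp_pos: [0.4534, 0.0963, 0.0061]
orientation: [0.002, 0.063, 0.998, 0.0]
wrist_force: [0.5, 0.2, 0.5]
finger_gap: 0.0431
grip_force: 0.0
```

Request:
send_rows(increments=[{"dx": 0.4, "dy": -0.05, "dz": 0, "roll": 0, "claw": 0}, {"dx": 0.8, "dy": -0.09, "dz": 0, "roll": 0, "claw": 0}, {"dx": 1.2, "dy": -0.14, "dz": 0, "roll": 0, "claw": 0}, {"dx": 1.6, "dy": -0.19, "dz": 0, "roll": 0, "claw": 0}, {"dx": 2.0, "dy": -0.23, "dz": 0, "roll": 0, "claw": 0}])

```text
clock: 5.45
tcp_pos: [0.5006, 0.0906, 0.0047]
orientation: [-0.001, 0.062, 0.998, 0.0]
wrist_force: [-1.1, 0.2, 0.1]
finger_gap: 0.0428
grip_force: 1.0
```

Request:
send_rows(increments=[{"dx": 0.25, "dy": -0.03, "dz": 0, "roll": 0, "claw": 0}, {"dx": 0.5, "dy": -0.06, "dz": 0, "roll": 0, "claw": 0}, {"dx": 0.7, "dy": -0.08, "dz": 0, "roll": 0, "claw": 0}, {"dx": 0.8, "dy": -0.09, "dz": 0, "roll": 0, "claw": 0}, {"dx": 0.9, "dy": -0.1, "dz": 0, "roll": 0, "claw": 0}])

```text
clock: 6.08
tcp_pos: [0.523, 0.0881, 0.0048]
orientation: [-0.0, 0.062, 0.998, 0.0]
wrist_force: [-0.9, -0.3, -0.5]
finger_gap: 0.0427
grip_force: 0.8
```

Request:
send_rows(increments=[{"dx": 0.1, "dy": -0.01, "dz": 0, "roll": 0, "claw": 0}, {"dx": 0.2, "dy": -0.02, "dz": 0, "roll": 0, "claw": 0}, {"dx": 0.25, "dy": -0.03, "dz": 0, "roll": 0, "claw": 0}, {"dx": 0.3, "dy": -0.03, "dz": 0, "roll": 0, "claw": 0}, {"dx": 0.35, "dy": -0.04, "dz": 0, "roll": 0, "claw": 0}])

```text
clock: 6.7
tcp_pos: [0.5287, 0.0873, 0.0045]
orientation: [-0.003, 0.062, 0.998, -0.0]
wrist_force: [-10.3, 0.4, 7.2]
finger_gap: 0.0426
grip_force: 5.3
```

Flush on the back rail: 10 N of contact at x = 0.5287, where 0.529 was predicted. Now I'll back off, turn back, and go beyond the panel's free end to push along the fence's y.

Request:
send_rows(increments=[{"dx": -1.5, "dy": 0.17, "dz": 0, "roll": 0, "claw": 0}, {"dx": -1.5, "dy": 0.17, "dz": 2.4, "roll": -1.2, "claw": -1}, {"dx": -1.2, "dy": -0.5, "dz": 4.2, "roll": -2.5, "claw": -1}, {"dx": -0.5, "dy": -2.5, "dz": 4.2, "roll": -3.8, "claw": -1}, {"dx": 0.2, "dy": -4.5, "dz": 4.2, "roll": -5.1, "claw": -1}])

```text
clock: 7.32
tcp_pos: [0.539, -0.0266, 0.1116]
orientation: [0.002, 0.408, 0.913, 0.001]
wrist_force: [0.5, -0.2, -1.0]
finger_gap: 0.0001
grip_force: 0.0
```

Request:
send_rows(increments=[{"dx": 0.5, "dy": -1.1, "dz": 0, "roll": -1.3, "claw": -1}, {"dx": 0.9, "dy": -1.1, "dz": 0, "roll": -2.6, "claw": -1}, {"dx": 0.9, "dy": -1.1, "dz": 0, "roll": -3.9, "claw": -1}, {"dx": 0.9, "dy": -1.1, "dz": 0, "roll": -5.2, "claw": -1}, {"dx": 0.9, "dy": -1.1, "dz": 0, "roll": -6.1, "claw": -1}])

```text
clock: 7.95
tcp_pos: [0.5603, -0.0532, 0.1101]
orientation: [0.001, 0.749, 0.662, 0.001]
wrist_force: [0.1, 0.8, 0.6]
finger_gap: -0.0002
grip_force: 0.0
```

Run:
```python
from h import *
c=shot('wrist','w4');shot('top','top4');s=get_state();print({k:np.round(v,3).tolist() for k,v in s.items() if k in('clock','tcp_pos','orientation','finger_gap','joint_pos')})
```

```text
{'clock': 8.05, 'joint_pos': [-0.237, 0.353, -0.204, 1.013, -0.0, 1.452], 'tcp_pos': [0.56, -0.053, 0.11], 'orientation': [0.001, 0.748, 0.664, 0.0], 'finger_gap': 0.0}
```

View pics/w4.png

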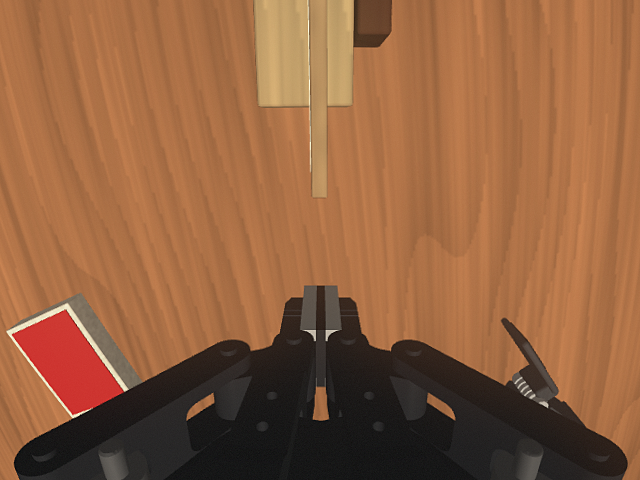

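The wrist view shows the foot flush against the back rail along column 354. The panel's free end is at (319,197), directly ahead of the fingers, and the foot's end is at row 106.

Run:
```python
from h import *
c=load('w4');th=np.radians(-6.6);R=np.array([[np.cos(th),-np.sin(th)],[np.sin(th),np.cos(th)]]);C=np.array([.607,.179])
F=lambda P:((P[:,:2]-C)@R*1000).round(1).tolist()
print('free end',F(plane(c,[(312,197),(327,197)],.068)),'foot end',F(plane(c,[(259,106),(353,106)],.022)),'railend',F(plane(c,[(357,47),(383,47)],0)),F(plane(c,[(390,40)],.04)))
print('tcp',F(np.array([[.56,-.053]])))
```

```text
free end [[-23.7, -198.5], [-16.2, -198.6]] foot end [[-54.9, -153.5], [-0.1, -154.0]] railend [[3.8, -118.1], [19.9, -118.0]] [[17.2, -121.4]]
tcp [[-20.0, -235.9]]
```

Request:
send_rows(increments=[{"dx": 0, "dy": 0, "dz": -2.0, "roll": 0, "claw": -1}, {"dx": 0, "dy": 0, "dz": -3.2, "roll": 0, "claw": -1}, {"dx": 0, "dy": 0.1, "dz": -3.2, "roll": 0, "claw": -1}, {"dx": 0.03, "dy": 0.3, "dz": -3.2, "roll": 0, "claw": -1}, {"dx": 0.06, "dy": 0.6, "dz": -3.2, "roll": 0, "claw": -1}])

```text
clock: 8.68
tcp_pos: [0.5625, -0.0378, 0.0316]
orientation: [0.001, 0.747, 0.664, 0.001]
wrist_force: [0.7, -0.9, 0.2]
finger_gap: -0.0
grip_force: 0.0
```

The free end is at fence y = -198.6, so the board needs about 24 mm more. I'll push now.

Request:
send_rows(increments=[{"dx": 0.03, "dy": 0.25, "dz": 0, "roll": 0, "claw": -1}, {"dx": 0.06, "dy": 0.5, "dz": 0, "roll": 0, "claw": -1}, {"dx": 0.09, "dy": 0.75, "dz": 0, "roll": 0, "claw": -1}, {"dx": 0.12, "dy": 1.0, "dz": 0, "roll": 0, "claw": -1}, {"dx": 0.14, "dy": 1.2, "dz": 0, "roll": 0, "claw": -1}])

```text
clock: 9.3
tcp_pos: [0.5644, -0.0076, 0.0299]
orientation: [0.0, 0.748, 0.664, -0.0]
wrist_force: [-0.3, -2.5, 1.4]
finger_gap: 0.0001
grip_force: 1.1
```

Request:
send_rows(increments=[{"dx": 0.01, "dy": 0.05, "dz": 0, "roll": 0, "claw": -1}, {"dx": 0.01, "dy": 0.1, "dz": 0, "roll": 0, "claw": -1}, {"dx": 0.02, "dy": 0.15, "dz": 0, "roll": 0, "claw": -1}, {"dx": 0.02, "dy": 0.2, "dz": 0, "roll": 0, "claw": -1}, {"dx": 0.03, "dy": 0.25, "dz": 0, "roll": 0, "claw": -1}])

```text
clock: 9.93
tcp_pos: [0.5649, -0.0022, 0.0298]
orientation: [0.0, 0.748, 0.664, -0.001]
wrist_force: [-1.5, -7.4, 2.0]
finger_gap: 0.0002
grip_force: 3.5
```

Request:
send_rows(increments=[{"dx": 0.0, "dy": 0.05, "dz": 0, "roll": 0, "claw": -1}, {"dx": 0.0, "dy": 0.1, "dz": 0, "roll": 0, "claw": -1}, {"dx": 0.0, "dy": 0.1, "dz": 0, "roll": 0, "claw": -1}, {"dx": 0, "dy": 0, "dz": 0, "roll": 0, "claw": -1}, {"dx": -0.1, "dy": -1.0, "dz": 0, "roll": 0, "claw": -1}])

```text
clock: 10.55
tcp_pos: [0.5624, -0.0253, 0.0296]
orientation: [-0.001, 0.747, 0.665, 0.001]
wrist_force: [0.4, -0.4, -0.6]
finger_gap: 0.0001
grip_force: 0.0
```

Request:
send_rows(increments=[{"dx": 0, "dy": -1.0, "dz": 1, "roll": 0, "claw": -1}, {"dx": 0, "dy": -1.0, "dz": 3, "roll": 0, "claw": 0.5}, {"dx": 0, "dy": -1.0, "dz": 5, "roll": 0, "claw": 1}, {"dx": 0, "dy": -1.0, "dz": 7, "roll": 0, "claw": 1}, {"dx": 0, "dy": -1.0, "dz": 7, "roll": 0, "claw": 1}])

```text
clock: 11.18
tcp_pos: [0.5652, -0.0515, 0.2094]
orientation: [0.003, 0.747, 0.664, 0.003]
wrist_force: [0.4, 0.0, -0.2]
finger_gap: 0.0726
grip_force: 0.0
```

Run:
```python
from h import *
c=shot('wrist','w5');t=shot('top','top5');sd=shot('side','side5');s=get_state();print({k:np.round(v,3).tolist() for k,v in s.items() if k in('clock','tcp_pos','orientation','finger_gap','joint_pos')})
o=np.zeros((600,800,3),np.uint8)
o[:,:]=cv2.resize(c['image'],(800,600))
o[300:,:400]=cv2.resize(sd['image'][170:270,240:373],(400,300),interpolation=cv2.INTER_CUBIC)
cv2.imwrite('pics/m5.png',o)
```

```text
{'clock': 11.325, 'joint_pos': [-0.233, 0.303, -0.036, 1.234, 0.001, 1.455], 'tcp_pos': [0.562, -0.051, 0.204], 'orientation': [-0.001, 0.747, 0.664, -0.0], 'finger_gap': 0.085}
```

View pics/m5.png

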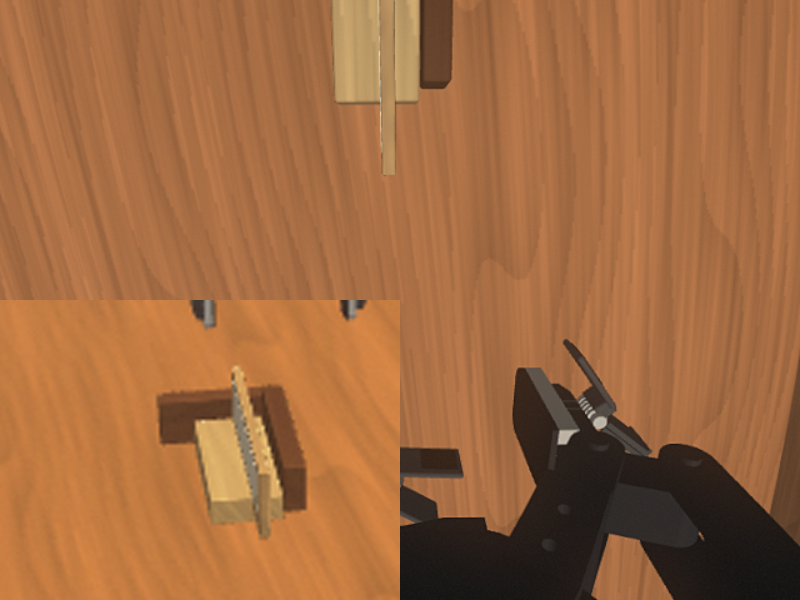

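The board is flush: its foot touches the back rail (col 419/421, scaled view), the free end is at (388,174), and the side view shows it against the side stop. Now I'll check the figures and move over the clip.

Run:
```python
from h import *
c=load('w5');th=np.radians(-6.6);R=np.array([[np.cos(th),-np.sin(th)],[np.sin(th),np.cos(th)]]);C=np.array([.607,.179])
F=lambda P:((P[:,:2]-C)@R*1000).round(1).tolist()
k=lambda *p:[(u*.8,v*.8) for u,v in p]
print('free end',F(plane(c,k((382,175),(395,174)),.068)),'foot end',F(plane(c,k((336,103),(418,102)),.022)),'railend',F(plane(c,k((422,87),(446,88)),0)),F(plane(c,k((426,78),(451,78)),.04)))
print('panel dir',F(plane(c,k((388,174)),.068)),F(plane(c,k((387,5)),.068)))
```

```text
free end [[-24.6, -173.8], [-17.0, -173.3]] foot end [[-55.7, -129.5], [-1.8, -129.1]] railend [[1.9, -117.1], [18.6, -117.7]] [[2.2, -116.6], [17.6, -116.5]]
panel dir [[-21.1, -173.2]] [[-21.0, -82.6]]
```

Request:
send_rows(increments=[{"dx": 0.1, "dy": -2.2, "dz": 0, "roll": 1.3, "claw": 1}, {"dx": 0.2, "dy": -4.4, "dz": 0, "roll": 2.6, "claw": 1}, {"dx": 0.3, "dy": -6.6, "dz": -0.5, "roll": 3.9, "claw": 1}, {"dx": 0.34, "dy": -8.17, "dz": -1.5, "roll": 5.2, "claw": 1}, {"dx": 0.34, "dy": -8.17, "dz": -3, "roll": 6.5, "claw": 1}])

```text
clock: 11.95
tcp_pos: [0.5707, -0.2589, 0.1274]
orientation: [-0.0, 0.38, 0.925, 0.0]
wrist_force: [0.2, 1.0, -0.4]
finger_gap: 0.0856
grip_force: 0.0
```

Request:
send_rows(increments=[{"dx": 0, "dy": 0, "dz": 0, "roll": 1.3, "claw": 1}, {"dx": 0, "dy": 0, "dz": 0, "roll": 2.5, "claw": 1}, {"dx": 0, "dy": 0, "dz": 0, "roll": 2.5, "claw": 1}, {"dx": 0, "dy": 0, "dz": 0, "roll": 2.5, "claw": 1}, {"dx": 0, "dy": 0, "dz": 0, "roll": 2.5, "claw": 1}])

```text
clock: 12.58
tcp_pos: [0.571, -0.2556, 0.1295]
orientation: [-0.0, 0.215, 0.977, 0.0]
wrist_force: [-0.6, 1.0, 0.7]
finger_gap: 0.0854
grip_force: 0.0
```

Run:
```python
from h import *
c=shot('wrist','w6');s=get_state();print({k:np.round(v,3).tolist() for k,v in s.items() if k in('clock','tcp_pos','orientation','finger_gap','joint_pos')})
```

```text
{'clock': 12.625, 'joint_pos': [-0.549, 0.455, 0.004, 1.12, 0.0, -0.116], 'tcp_pos': [0.571, -0.256, 0.13], 'orientation': [-0.0, 0.215, 0.977, 0.0], 'finger_gap': 0.085}
```

View pics/w6.png

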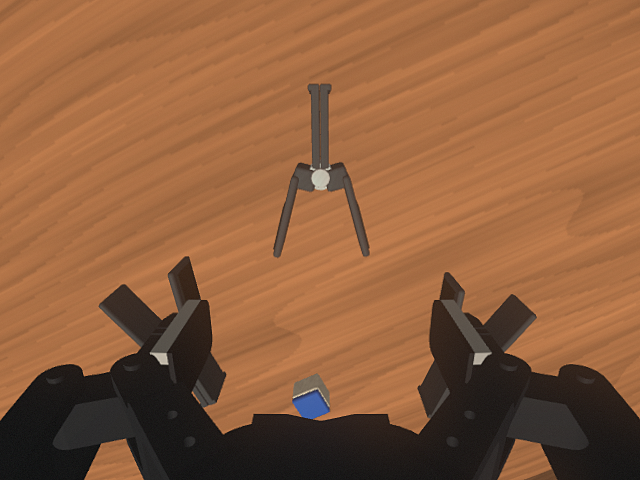

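The clip sits symmetric about column 320: pin (320,178), jaw tips (320,88), handle ends (277,255) and (366,255). It is aligned with the tool. I'll compute the exact offset, and the heights from two views.

Run:
```python
from h import *
c=load('w6');a=load('top0');b=load('side0')
cu=lambda X,Y:((X+.5)/4-.5+395,(Y-345+.5)/4-.5+205)
cv=lambda X,Y:((X-430+.5)/4-.5+305,(Y-345+.5)/4-.5+295)
pin=tri([c,a,b],[(320,177),cu(82,474),cv(587,410)]);print('pin',pin.round(4))
P=plane(c,[(320,86),(277,254),(367,254),(320,178)],.036);print(P.round(4).tolist())
d=P[0]-(P[1]+P[2])/2;print('yaw',np.degrees(np.arctan2(d[1],d[0])),'span',np.linalg.norm(P[1]-P[2]),'len',np.linalg.norm(d))
print('tool yaw',np.degrees(2*np.arctan2(.977,.215)))
d/=np.linalg.norm(d);g=P[3]-.038*d;print('grasp',g.round(4),'off',((g-[.571,-.2556,0])[:2]/.025).round(2))
```

```text
pin [ 0.5363 -0.2392  0.0342]
[[0.4859, -0.2162, 0.036], [0.5692, -0.2861, 0.036], [0.5943, -0.232, 0.036], [0.5354, -0.2391, 0.036]]
yaw 155.91979611496527 span 0.05968749058827404 len 0.10496932087485625
tool yaw 155.17845056256286
grasp [ 0.5701 -0.2546  0.036 ] off [-0.04  0.04]
```

Request:
send_rows(increments=[{"dx": -0.04, "dy": 0.04, "dz": -1.8, "roll": 0.05, "claw": 1}, {"dx": -0.04, "dy": 0.04, "dz": -3.6, "roll": 0.05, "claw": 1}, {"dx": -0.04, "dy": 0.04, "dz": -4.6, "roll": 0.05, "claw": 1}, {"dx": -0.04, "dy": 0.04, "dz": -5.0, "roll": 0.05, "claw": 1}, {"dx": -0.04, "dy": 0.04, "dz": -5.0, "roll": 0.05, "claw": 0.4}], grip_force=50)

```text
clock: 13.25
tcp_pos: [0.5701, -0.2548, 0.0048]
orientation: [-0.0, 0.211, 0.977, 0.0]
wrist_force: [-0.1, 0.8, 0.9]
finger_gap: 0.0699
grip_force: 0.0
```

Request:
send_rows(increments=[{"dx": 0, "dy": 0, "dz": 0, "roll": 0, "claw": 0.0}, {"dx": 0, "dy": 0, "dz": 0, "roll": 0, "claw": -0.3}, {"dx": 0, "dy": 0, "dz": 0, "roll": 0, "claw": -0.6}, {"dx": 0, "dy": 0, "dz": 0, "roll": 0, "claw": -1}, {"dx": 0, "dy": 0, "dz": 0, "roll": 0, "claw": -1}], grip_force=50)

```text
clock: 13.88
tcp_pos: [0.573, -0.2567, 0.0088]
orientation: [0.004, 0.211, 0.977, -0.001]
wrist_force: [-0.2, 0.4, 7.5]
finger_gap: 0.0336
grip_force: 51.8
```

Request:
send_rows(increments=[{"dx": 0, "dy": 0, "dz": 0.3, "roll": 0, "claw": -1}, {"dx": 0, "dy": 0, "dz": 0.8, "roll": 0, "claw": -1}, {"dx": 0, "dy": 0, "dz": 1.6, "roll": 0, "claw": -1}, {"dx": 0, "dy": 0, "dz": 2.4, "roll": 0, "claw": -1}, {"dx": 0, "dy": 0, "dz": 3.0, "roll": 0, "claw": -1}])

```text
clock: 14.5
tcp_pos: [0.5705, -0.2551, 0.0816]
orientation: [0.001, 0.211, 0.978, -0.0]
wrist_force: [0.4, 0.1, -1.1]
finger_gap: 0.0339
grip_force: 50.9
```

Run:
```python
from h import *
c=shot('wrist','w7');sd=shot('side','side7');shot('top','top7');s=get_state();print({k:np.round(v,4).tolist() for k,v in s.items() if k in('clock','tcp_pos','orientation','finger_gap','grip_force')})
o=np.zeros((600,800,3),np.uint8)
o[:600,:800]=cv2.resize(c['image'],(800,600))
o[300:,480:]=cv2.resize(sd['image'][270:360,290:386],(320,300),interpolation=cv2.INTER_CUBIC)
cv2.imwrite('pics/m7.png',o)
```

```text
{'clock': 14.65, 'tcp_pos': [0.5708, -0.2553, 0.081], 'orientation': [0.001, 0.2109, 0.9775, -0.0003], 'grip_force': 50.8707, 'finger_gap': 0.0337}
```

View pics/m7.png

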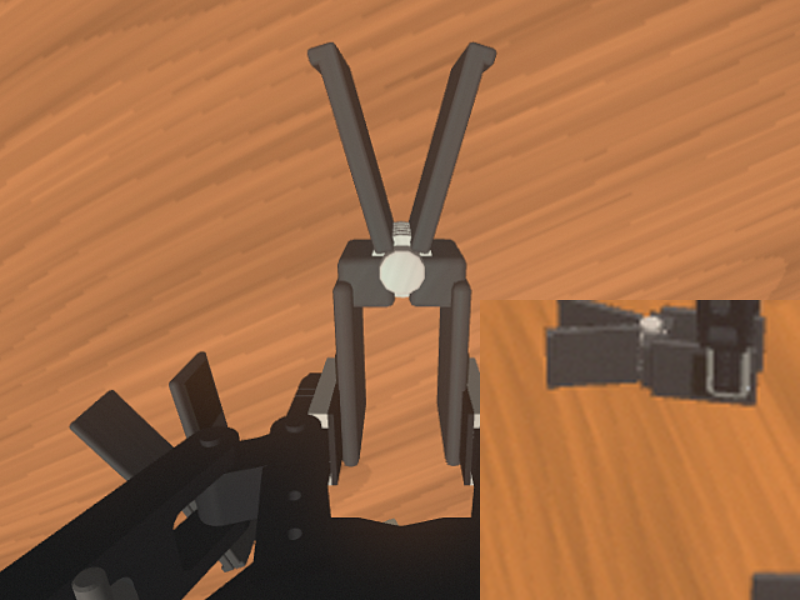

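The clip is held symmetric and fully open: handles parallel, jaw tips at (322,50) and (482,50), pin at (402,274) in the scaled view. In the side inset it hangs level. Next I'll measure its place relative to the TCP.

Run:
```python
from h import *
c=load('w7');b=load('side7');k=.8
pin=tri([c,b],[(402*k,274*k),(290+(650-480)/3.333,270+(324-300)/3.333)]);print('pin',pin.round(4))
tl=tri([c,b],[(310*k,52*k),(290+(548-480)/3.333,270+(329-300)/3.333)]);print('left tip outer top',tl.round(4))
for z in (pin[2]-.003,):
    P=plane(c,[(309*k,52*k),(495*k,52*k),(402*k,274*k)],z);m=(P[0]+P[1])/2;d=m-P[2];print(P.round(4).tolist(),np.linalg.norm(P[0]-P[1]),np.linalg.norm(d),np.degrees(np.arctan2(d[1],d[0])))
t=np.array([.5708,-.2553]);e=np.radians(2*np.degrees(np.arctan2(.9775,.2109)));ex=np.array([np.cos(e),np.sin(e)]);ey=np.array([-ex[1],ex[0]])
print('toolyaw',np.degrees(e));
for q in (P[2],m): print((q[:2]-t)@ex,(q[:2]-t)@ey)
```

```text
pin [ 0.5307 -0.2363  0.1082]
left tip outer top [ 0.4758 -0.2335  0.113 ]
[[0.4734, -0.2343, 0.1052], [0.4912, -0.1949, 0.1052], [0.531, -0.2365, 0.1052]] 0.043178939960711704 0.053396725457535224 155.7253396586287
toolyaw 155.64961581634054
0.04401440376608771 -0.0006824839636065971
0.09741108258941705 -0.0006119132501176685
```

The tips are 97 mm ahead of the TCP, and the clip's underside is about 8 mm below the TCP. I'll move to a pre-insert pose 80 mm short of the end, turned to 83.4°, then lower.

Request:
send_rows(increments=[{"dx": -0.2, "dy": 0.8, "dz": 0, "roll": -1.0, "claw": -1}, {"dx": -0.4, "dy": 1.6, "dz": 0, "roll": -2.1, "claw": -1}, {"dx": -0.6, "dy": 2.4, "dz": 0, "roll": -3.2, "claw": -1}, {"dx": -0.8, "dy": 3.2, "dz": 0, "roll": -4.3, "claw": -1}, {"dx": -0.93, "dy": 4.1, "dz": 0, "roll": -5.4, "claw": -1}])

```text
clock: 15.28
tcp_pos: [0.5459, -0.1515, 0.0788]
orientation: [-0.001, 0.558, 0.83, -0.0]
wrist_force: [-0.2, 0.4, -0.4]
finger_gap: 0.0335
grip_force: 50.9
```

Request:
send_rows(increments=[{"dx": 0, "dy": 0, "dz": -0.3, "roll": -1.1, "claw": -1}, {"dx": 0, "dy": 0, "dz": -0.8, "roll": -2.2, "claw": -1}, {"dx": 0, "dy": 0, "dz": -1.3, "roll": -3.2, "claw": -1}, {"dx": 0, "dy": 0, "dz": -1.8, "roll": -3.63, "claw": -1}, {"dx": 0, "dy": 0, "dz": -2.0, "roll": -3.63, "claw": -1}])

```text
clock: 15.9
tcp_pos: [0.5456, -0.1519, 0.0282]
orientation: [-0.001, 0.746, 0.666, -0.001]
wrist_force: [-0.9, -0.1, -0.5]
finger_gap: 0.0341
grip_force: 50.9
```

Run:
```python
from h import *
c=shot('wrist','w8');sd=shot('side','side8');s=get_state();print({k:np.round(v,4).tolist() for k,v in s.items() if k in('clock','tcp_pos','orientation','finger_gap','grip_force','joint_pos')})
o=cv2.resize(c['image'],(800,600))
o[400:,540:]=cv2.resize(sd['image'][190:290,245:375],(260,200),interpolation=cv2.INTER_CUBIC)
cv2.imwrite('pics/m8.png',o)
```

```text
{'clock': 16.0, 'joint_pos': [-0.4131, 0.4396, -0.2942, 0.8391, -0.0, 1.2715], 'tcp_pos': [0.546, -0.152, 0.0287], 'orientation': [-0.001, 0.7462, 0.6657, -0.0005], 'grip_force': 50.9118, 'finger_gap': 0.0335}
```

View pics/m8.png

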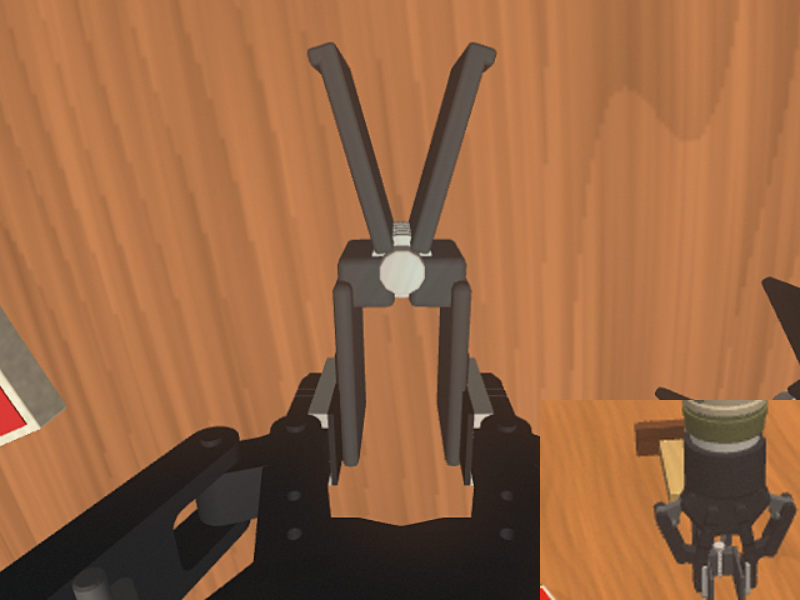

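The clip is unchanged in the grip, and the board's end lies straight ahead, out of view at the top. That makes 11 pictures viewed, one over the limit of 10. I miscounted, so from here I'll measure numerically only. I'll advance most of the way and locate the panel end from a mask.

Request:
send_rows(increments=[{"dx": 0.06, "dy": 0.5, "dz": 0, "roll": 0, "claw": -1}, {"dx": 0.12, "dy": 1.0, "dz": 0, "roll": 0, "claw": -1}, {"dx": 0.18, "dy": 1.5, "dz": 0, "roll": 0, "claw": -1}, {"dx": 0.26, "dy": 2.0, "dz": 0, "roll": 0, "claw": -1}, {"dx": 0.32, "dy": 2.3, "dz": 0, "roll": 0, "claw": -1}])

```text
clock: 16.62
tcp_pos: [0.555, -0.0937, 0.0299]
orientation: [0.0, 0.746, 0.666, 0.0]
wrist_force: [-0.8, 0.3, -1.1]
finger_gap: 0.0339
grip_force: 50.9
```

```bash
cat > m.py <<'E'
from h import *
import sys
c=shot('wrist',sys.argv[1]);s=get_state();print(np.round(s['tcp_pos'],4),np.round(s['wrist_force'],1),round(s['clock'],2))
hsv=cv2.cvtColor(c['image'],cv2.COLOR_BGR2HSV)
w=load('w5');hw=cv2.cvtColor(w['image'],cv2.COLOR_BGR2HSV)
print('ref panel hsv',hw[110:135,308:313].reshape(-1,3).mean(0),'table',hw[120:135,340:360].reshape(-1,3).mean(0))
for r in range(4,90,6):
    row=hsv[r,255:390]; m=(row[:,0]>=14)&(row[:,0]<=30)&(row[:,1]<165)&(row[:,2]>130); d=(row[:,2]<80)
    f=lambda q:(np.nonzero(q)[0][[0,-1]]+255).tolist() if q.any() else None
    print(r,'tan',f(m),m.sum(),'dark',f(d))
E
python3 m.py w9
```

```text
[ 0.5551 -0.0932  0.0299] [-0.4  1.1 -1. ] 16.68
ref panel hsv [ 16.12  124.232 184.184] table [ 12.38       150.78666667 172.59666667]
4 tan [307, 331] 6 dark None
10 tan None 0 dark None
16 tan [333, 333] 1 dark None
22 tan [332, 332] 1 dark None
28 tan None 0 dark None
34 tan None 0 dark [263, 379]
40 tan None 0 dark [269, 374]
46 tan None 0 dark [271, 371]
52 tan None 0 dark [273, 389]
58 tan None 0 dark [256, 368]
64 tan None 0 dark [259, 383]
70 tan None 0 dark [261, 365]
76 tan None 0 dark [280, 363]
82 tan None 0 dark [281, 361]
88 tan None 0 dark [283, 360]
```

Run:
```python
from h import *
c=load('w9');th=np.radians(-6.6);R=np.array([[np.cos(th),-np.sin(th)],[np.sin(th),np.cos(th)]]);C=np.array([.607,.179])
W=lambda f,z:np.r_[C+R@(np.array(f)/1000),z]
print('expected panel top end px',proj(c,[W((-24.8,-173.5),.068),W((-16.8,-173.5),.068),W((-24.8,-173.5),.013),W((-16.8,-173.5),.013)]).round(1).tolist())
hsv=cv2.cvtColor(c['image'],cv2.COLOR_BGR2HSV).astype(int)
for r in (0,1,2,3,5,8): print(r,[tuple(hsv[r,u]) for u in range(296,346,4)])
t=hsv[0:3,280:360,0].mean(0).round(0).astype(int);print(t.tolist())
```

```text
expected panel top end px [[303.9, 2.8], [335.9, 2.9], [309.7, 43.9], [330.3, 44.0]]
0 [(np.int64(12), np.int64(150), np.int64(189)), (np.int64(12), np.int64(151), np.int64(199)), (np.int64(15), np.int64(126), np.int64(144)), (np.int64(16), np.int64(125), np.int64(190)), (np.int64(16), np.int64(123), np.int64(184)), (np.int64(16), np.int64(125), np.int64(187)), (np.int64(16), np.int64(122), np.int64(190)), (np.int64(16), np.int64(125), np.int64(194)), (np.int64(16), np.int64(122), np.int64(197)), (np.int64(16), np.int64(123), np.int64(193)), (np.int64(12), np.int64(150), np.int64(185)), (np.int64(12), np.int64(149), np.int64(195)), (np.int64(12), np.int64(149), np.int64(193))]
1 [(np.int64(12), np.int64(151), np.int64(188)), (np.int64(12), np.int64(150), np.int64(199)), (np.int64(15), np.int64(128), np.int64(135)), (np.int64(16), np.int64(123), np.int64(187)), (np.int64(16), np.int64(127), np.int64(181)), (np.int64(16), np.int64(125), np.int64(184)), (np.int64(16), np.int64(125), np.int64(186)), (np.int64(16), np.int64(125), np.int64(189)), (np.int64(16), np.int64(125), np.int64(192)
[... 2211 characters left out ...]
nt64(121)), (np.int64(15), np.int64(124), np.int64(125)), (np.int64(15), np.int64(126), np.int64(125)), (np.int64(15), np.int64(131), np.int64(127)), (np.int64(15), np.int64(125), np.int64(124)), (np.int64(15), np.int64(125), np.int64(124)), (np.int64(12), np.int64(150), np.int64(189)), (np.int64(12), np.int64(150), np.int64(192)), (np.int64(12), np.int64(150), np.int64(194))]
[12, 12, 12, 12, 12, 12, 12, 12, 12, 13, 13, 13, 13, 13, 13, 12, 12, 13, 13, 12, 12, 12, 12, 13, 14, 16, 16, 16, 16, 16, 16, 16, 16, 16, 16, 16, 16, 16, 16, 16, 16, 16, 16, 16, 16, 16, 16, 16, 16, 16, 16, 16, 16, 16, 16, 13, 12, 12, 13, 12, 12, 13, 12, 12, 13, 12, 13, 13, 12, 12, 12, 12, 12, 12, 12, 12, 12, 13, 12, 12]
```

The panel end is at row 3, columns 304-335, exactly where the model predicted, and it is centred on the clip's midline (320 against 321). I'll insert the final 20 mm.

Request:
send_rows(increments=[{"dx": 0.02, "dy": 0.2, "dz": 0, "roll": 0, "claw": -1}, {"dx": 0.05, "dy": 0.4, "dz": 0, "roll": 0, "claw": -1}, {"dx": 0.07, "dy": 0.6, "dz": 0, "roll": 0, "claw": -1}, {"dx": 0.09, "dy": 0.8, "dz": 0, "roll": 0, "claw": -1}, {"dx": 0.09, "dy": 0.8, "dz": 0, "roll": 0, "claw": -1}])

```text
clock: 17.3
tcp_pos: [0.5571, -0.0745, 0.0298]
orientation: [-0.0, 0.746, 0.665, -0.0]
wrist_force: [0.2, -0.4, -0.9]
finger_gap: 0.0332
grip_force: 50.9
```

Run:
```python
from h import *
c=shot('wrist','w10');s=get_state();print(np.round(s['tcp_pos'],4),np.round(s['wrist_force'],1),round(s['clock'],2),s['finger_gap'],s['grip_force'])
th=np.radians(-6.6);R=np.array([[np.cos(th),-np.sin(th)],[np.sin(th),np.cos(th)]]);C=np.array([.607,.179])
W=lambda f,z:np.r_[C+R@(np.array(f)/1000),z]
e=proj(c,[W((-24.8,-173.5),.068),W((-16.8,-173.5),.068),W((-24.8,-160),.068),W((-16.8,-160),.068)]);print(e.round(1).tolist())
hsv=cv2.cvtColor(c['image'],cv2.COLOR_BGR2HSV).astype(int)
for r in range(0,90,8):
    row=hsv[r]; m=(row[:,0]>=14)&(row[:,0]<=22)&(row[:,1]<140)&(row[:,1]>100)&(row[:,2]>100); m[:270]=0;m[370:]=0
    d=row[:,2]<85; L=np.nonzero(d[240:320])[0]; Q=np.nonzero(d[320:400])[0]
    q=np.nonzero(m)[0]
    print(r,'panel',(q[[0,-1]].tolist(),len(q)) if len(q) else None,'jaw inner',L[-1]+240 if len(L) else None,Q[0]+320 if len(Q) else None)
tip=np.r_[(s['tcp_pos'][:2]-C)@R*1000];print('tcp fence',tip)
```

```text
[ 0.5571 -0.0747  0.0298] [-0.3 -0.1 -0.8] 17.35 0.033772552513881414 50.90702712535858
[[304.8, 82.7], [335.5, 82.8], [304.4, 27.1], [336.0, 27.1]]
0 panel ([304, 334], 31) jaw inner None None
8 panel ([304, 334], 31) jaw inner None None
16 panel ([304, 334], 31) jaw inner None None
24 panel ([304, 334], 31) jaw inner None None
32 panel ([302, 334], 31) jaw inner None None
40 panel ([304, 334], 31) jaw inner 270 372
48 panel ([305, 334], 30) jaw inner 274 366
56 panel ([305, 334], 30) jaw inner 279 361
64 panel ([305, 334], 30) jaw inner 281 359
72 panel ([305, 334], 30) jaw inner 284 357
80 panel ([305, 334], 30) jaw inner 286 355
88 panel ([308, 331], 24) jaw inner 288 352
tcp fence [ -20.41215737 -257.79374993]
```

Request:
send_rows(increments=[{"dx": 0.01, "dy": 0.05, "dz": 0, "roll": 0, "claw": -1}, {"dx": 0.01, "dy": 0.1, "dz": 0, "roll": 0, "claw": -1}, {"dx": 0.01, "dy": 0.1, "dz": 0, "roll": 0, "claw": -1}, {"dx": 0.01, "dy": 0.1, "dz": 0, "roll": 0, "claw": -1}, {"dx": 0.01, "dy": 0.1, "dz": 0, "roll": 0, "claw": -1}])

```text
clock: 17.98
tcp_pos: [0.5574, -0.0724, 0.0298]
orientation: [0.0, 0.747, 0.665, 0.0]
wrist_force: [0.1, -0.4, -0.0]
finger_gap: 0.0339
grip_force: 50.9
```

Run:
```python
from h import *
s=get_state();print(np.round(s['tcp_pos'],4),np.round(s['wrist_force'],1),s['finger_gap'],s['grip_force'])
print(hand_in())
```

```text
[ 0.5574 -0.0724  0.0298] [ 0.1 -0.4 -0. ] 0.03387125570355323 50.90647280216217
the job is handed in; nothing more can be done
None
```

I handed the job in at about 18 s: by my measurements the board is flush in the fence corner and the clip is held open around its free end, touching nothing; no verdict came back, and I viewed 11 pictures, one over the limit of 10.

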